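Hang the vial basket on the drip stand

TASK

Swing the folded carrying bail of the wire basket upright with a fingertip while the basket stays standing where it is. Then carry the basket by its bail, with its vials, to the drip stand, and lower it until the bail's bar rests gently on the level front part of both hook arms; only then loosen your hold, and draw the bar back under the lips until it drops into the notches, let go and leave the basket hanging there at rest, upright. The hook's height is not known, so feel for it and never force or drop the bail on it; leave the flask and the beaker where they stand.

Things in the scene. Friction and masses are not known exactly. Their poses are not given: they have to be found in the camera images.
- basket: open steel wire basket, 110 (x) by 90 (y) by 62 mm (z), loose, 0.45 to 0.65 kg with bail and vials; origin at the centre of its underside, z up. Its swing bail is hinged at both ends on an axis along the basket's x, 48 mm above the underside, midway in y
- bail (a joint): angle of the bail about that axis, rad: 0 would be level towards the basket's -y side, 1.571 is upright, more leans towards +y. It starts folded at 0.38 to 0.6 leaning towards -y; its stiff hinge (about 0.05 N m) lets it stay at any angle. Push it along its arc, upward as well as sideways: a level push drags the basket
- bail_grip (a point): middle of the bail's straight bar, 140 mm from the hinge axis. The bail is a U of 8 mm round steel: two legs at x = +-61 mm of the basket, and the bar, parallel to the basket's x axis, straight over 98 mm. The bar's middle 30 mm carries a blue sleeve of 12 mm diameter, the place to push and grip
- stand: drip stand fixed to the worktop: white plate 130 (x) by 190 mm (y), 14 mm post 290 mm tall; origin on the post's axis at worktop level, z up. A clamp carries the hook: two equal arms of 8 mm rod at x = +-32 mm, pointing along the stand's -y, sprung (1 mm down per 2.5 N). The height of their level top differs from start to start, 225 to 275 mm above the worktop, and is not reported
- vial_a: small vial with black cap, 24 mm across, 58 mm tall, standing loose in the basket; origin at the centre of its underside
- vial_b: small vial with white cap, 24 mm across, 58 mm tall, standing loose in the basket; origin at the centre of its underside
- flask: stoppered conical glass flask, 68 mm across, 137 mm tall, a bystander; origin at the centre of its underside
- beaker: glass beaker, 69 mm across, 108 mm tall, a bystander; origin at the centre of its underside
- hook_entry (a point): point at worktop level under the arms' entry, midway between the arms, 122 mm from the post axis along the stand's -y. The level tops run from 91 to 132 mm from the axis; beyond, a nose with red tip rises 18 mm above them, out to 151 mm. The bar is lowered here, between lip and nose. The arms must pass through the bail's loop above the basket's rim, so come in from the front
- hook_notch (a point): point at worktop level under the notches, 75 mm from the post axis along the stand's -y, midway between the arms. In the notch (6 mm deep) the bar lies 72 to 78 mm from the axis, against an upright stop. From the stop a lip reaches forward over the notch to 103 mm, its underside 15 mm, its highest point 29 mm above the level tops: slide in beneath it, towards the post

How it is judged (in metres and radians):
On the way, in this order (a step that is already met when the one before it is completed fails the run):
1. the bail stands upright (within 0.2 rad) while the basket stands on the worktop within 30 mm of where it was (value of joint bail between 1.37 and 1.77 rad and height (world z) of basket below 0.004 m and distance of basket from where it was at the start of the episode below 0.03 m and angle between basket's own z axis and vertical below 0.06 rad), for 0.3 s.
2. the bail's bar rests on the level front part of the hook arms (85 to 140 mm in front of the post axis) with over 1 N while the fingers still hold it (over 4 N), the basket clear of the worktop (contact force between basket and stand above 1 N and y of bail_grip in the frame of stand between -0.14 and -0.085 m and height (world z) of basket above 0.02 m and contact force between the fingers and basket above 4 N), for 0.1 s.
At the end, for the whole second after the job is handed in: The basket hangs at rest by its bail in both notches: bar 67 to 83 mm in front of the post axis, centred within 18 mm, parallel within 0.15 rad; over 2 N carried by the stand, 20 mm clear of the worktop, upright within 0.3 rad, under 0.04 m/s, both vials inside (y of bail_grip in the frame of stand between -0.083 and -0.067 m and x of bail_grip in the frame of stand between -0.018 and 0.018 m and angle between the x axis of basket and the x axis of stand, either way round below 0.15 rad and contact force between basket and stand above 2 N and height (world z) of basket above 0.02 m and angle between basket's own z axis and vertical below 0.3 rad and linear speed of basket below 0.04 m/s and z of each of vial_a, vial_b in the frame of basket above -0.002 m and distance between each of vial_a, vial_b and basket below 0.09 m); the robot touches nothing.
It fails at once if the basket or its bail is forced against the stand with more than 13 N (contact force between basket and stand above 13 N).
It fails at once if the robot presses on the stand with more than 10 N (contact force between any of the arm, the fingers and stand above 10 N).
It fails at once if the flask or the beaker is moved more than 20 mm (distance of any of flask, beaker from where it was at the start of the episode above 0.02 m).
It also fails if it takes over 72 s, if anything falls off the work surface, if the arm or the gripper's body presses on something with over 40 N, if the wrist force passes 120 N, or if a joint passes its speed limit or range.

ROBOT

A 6-joint arm with a two-finger parallel gripper is mounted at the origin on a cart in front of the work surface, level with it; the furniture and walls round the work are solid. World frame = base frame: x ahead of the robot, y to its left, z up, the work surface at z = 0. Lengths are in mm, angles in rad, forces in N, time in s.
With the tool pointing down it reaches from about 275 to 1000 mm from the base axis. Payload 8.4 kg.
Tool frame: the origin (TCP) lies at the very end of the fingers, on their centre line; the grasp point (between the pads) lies 19 mm behind it (r.pinch_z is the distance from the TCP to the grasp point, in mm); z points along the fingers, y is the line along which they close (so a half turn about z gives the same grasp; the last joint's range is limited). The gripper opens to 85 mm and grips with 20 to 120 N. Pads are 22 mm wide; open, the fingers measure 114 mm over their backs; the gripper's body (76 mm by 85 mm) begins 54 mm behind the grasp point. The pads swing forward as they close: fully open they stand 13 mm farther back than shut.
Start: joints at [-1.109, 0.353, 1.633, -0, 1.155, -0.002], TCP at [279.593, -558.977, 231.281] pointing down, gripper open.
Joint ranges: [-2.63, 2.63], [-0.92, 2.1], [0.06, 2.66], [-1.3, 4.44], [0, 2.69], [-3.02, 3.02]. Speed limits (rad/s): [2.22, 2.22, 2.79, 3.14, 3.14, 3.14].

INTERFACE

Orientations are given as [roll, pitch, yaw] about the fixed x, y, z axes, in that order (R = Rz(yaw) Ry(pitch) Rx(roll)).
In Python, from rig import r gives the robot as it stands.
- The arm moves only by the tool carry_out, never from a script. Its argument "series" is a list of rows, each a list of 7 numbers: the turn, a rotation vector about the tool's x, y, z as a fraction of full scale, then the shift along the tool's x, y, z as a fraction of full scale, then the gripper command: -1 is fully open, 1 is shut, values between are in proportion. A call has 1 to 8 rows; each row is the pose to reach, as a shift and turn from the pose commanded when the call began, along the tool's axes at that moment, turning the shorter way round; what a row does not reach only later rows make up. Full scale, the value 1, is 0.25 m for a shift and pi rad for a turn. A row lasts 1/8 s, in which the tool goes at most 62.5 mm and 10.7 degrees, less where a joint would pass 70% of its speed; a pose out of reach is approached as far as the arm can. A call with a number of a shift or a turn outside -1 to 1 is refused whole. A call with a gripper value outside its range is refused whole. The fingers move at their own pace and stop on an object; "force" is the grip in N (left out, the last holds). Time passes only in rows, so rows that repeat a pose let the fingers close. It gives the time, the measured TCP pose, the force, the opening and the grip force at its end, in the units of the state.
- r.sense(): the state, without advancing time (a new reading comes with each control period).
- r.grab_frame(name): name is "scene" or "top"; returns the picture (480x640x3 uint8, red, green, blue); there is no depth.
- r.get_calibration(name): a dict with "K" (3x3 intrinsics, pixels), "distortion" ([k1, k2, p1, p2, k3] as OpenCV has them; the pictures are not rectified), "pose" (4x4, takes a point from camera to world coordinates). Camera axes: x right, y up, looking along -z (the intrinsics and any distortion apply to the point x, -y, -z); pixel columns grow to the right and rows downward; lengths in mm; the calibration is good to about 2 mm. A picture is of the moment at which its call begins. get_calibration takes no time and is no camera call.
- r.sign_off(): hands the job in; it is judged then, once.
Trained networks look in the newest picture that a camera, given by its name, has taken for a name from the list of things; names that differ only in an ending like _2 or _b are one class to them, and where a whole thing is asked for, a point or a joint stands for the part that bears it (a point fixed in the world has none). Each returns a list of dicts, best first, with "score" (0 to 1); they miss things now and then, are a little off and sometimes report something else, mostly with a low value. They report only what shows in the picture. A call takes as long as a camera call.
- r.silhouettes(camera, label): "region" (480x640 bool, what is visible of it) and "position" ([row, column] in pixels, amid what is visible of it).
The state is a dict: "clock": time; "qpos": joint angles; "qvel": joint speeds; "joint_efforts": joint torques, N m; "eef_pos": TCP position; "tcp_rot": TCP orientation; "contact_force": force on the tool from outside, world axes, zero at the start; "wrist_torque": the same for the moment, N m; "opening": opening from 0.0 (shut) to 1.0 (fully open); "grasp_force": force on a finger pad.
Only numpy, scipy, OpenCV 4.12 (cv2) and the standard library are available. Lean on these libraries where they do the work, as an engineer would, in place of code of your own. Each camera call takes 0.05 s, during which the arm holds its last target. There are 200 camera calls.

## Working session

There is one attempt and no reset: what is moved stays moved. The work goes in short steps, Python scripts to look and compute and a tool call to move; the robot and the scene stay as the last step left them, time stands still between calls to the robot, and variables do not carry over. Pictures are saved under pics/ and viewed, at most 10 in all, crops included, and the job is handed in when it is done.

Besides the shell and the picture viewer there is one more tool, called after ">>>" by a JSON object that holds its "api" and its "payload", one argument or row to a line. carry_out: Moves the arm, as the interface text tells. Its arguments: {"type":"object","properties":{"series":{"type":"array"},"force":{"type":"number"}},"required":["series"]}

```bash
ls; mkdir -p pics
python3 - <<'E'
from rig import r
import cv2
for n in("scene","top"):
    cv2.imwrite(f"pics/{n}0.png",r.grab_frame(n)[:,:,::-1])
    c=r.get_calibration(n);print(n,c["K"],c["distortion"],c["pose"])
    for l in("basket","bail","bail_grip","stand","vial_a","vial_b","flask","beaker"):
        print(l,[(round(d["score"],2),[int(v) for v in d["position"]],int(d["region"].sum())) for d in r.silhouettes(n,l)])
print(r.sense(),r.pinch_z)
E
```

```text
pics
scene [[517.99482147   0.         323.54353469]
 [  0.         517.99482147 238.6194907 ]
 [  0.           0.           1.        ]] [-0.07167721  0.          0.          0.          0.        ] [[-7.25683164e-01  5.37629333e-01 -4.29346767e-01 -1.89623645e+02]
 [-6.88021893e-01 -5.64204277e-01  4.56398301e-01  7.50300978e+02]
 [ 3.13383197e-03  6.26600539e-01  7.79334296e-01  1.34105381e+03]
 [ 0.00000000e+00  0.00000000e+00  0.00000000e+00  1.00000000e+00]]
basket [(0.81, [234, 347], 1017), (0.61, [282, 266], 3026)]
bail []
bail_grip [(0.7, [213, 375], 331)]
stand [(0.89, [286, 267], 3182)]
vial_a [(0.74, [235, 349], 913)]
vial_b [(0.74, [235, 349], 913)]
flask [(0.74, [163, 395], 414)]
beaker [(0.72, [329, 193], 890)]
top [[546.46316383   0.         325.36163907]
 [  0.         546.46316383 238.15645925]
 [  0.           0.           1.        ]] [0.03652218 0.         0.         0.         0.        ] [[-4.46562389e-03  9.84614014e-01 -1.74686294e-01  2.20567811e+02]
 [-9.99908142e-01 -2.16107978e-03  1.33804674e-02  4.52449009e+00]
 [ 1.27970847e-02  1.74729999e-01  9.84533
[... 461 characters left out ...]
10941221e+00,  3.52976854e-01,  1.63336400e+00, -1.08402057e-05,
        1.15520644e+00, -2.39955519e-03]), 'qvel': array([ 5.59906257e-06,  1.52432273e-03, -7.67697937e-04, -3.23734874e-04,
        3.28693102e-04,  1.77921398e-03]), 'joint_efforts': array([ 1.67201266e-03, -6.05161357e+01, -3.42438340e+01,  1.68749409e-05,
        1.13260488e-03,  3.86665693e-05]), 'eef_pos': array([ 279.59200136, -559.0009386 ,  231.31086531]), 'tcp_rot': array([3.14154731e+00, 1.00264978e-05, 4.63788049e-01]), 'contact_force': array([ 0.23598616, -0.24358514, -0.5306017 ]), 'wrist_torque': array([-0.00562037, -0.00221189,  0.04760707]), 'grasp_force': 0.0, 'opening': 0.9995653616056781} 18.700000000000003
```

Run:
```python
import cv2
a=cv2.imread("pics/scene0.png")[130:380,140:440];b=cv2.imread("pics/top0.png")[180:300,150:480]
cv2.imwrite("pics/a.png",cv2.resize(a,None,fx=2.4,fy=2.4,interpolation=2));cv2.imwrite("pics/b.png",cv2.resize(b,None,fx=2.4,fy=2.4,interpolation=2))
```

```text
(no output)
```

View pics/a.png

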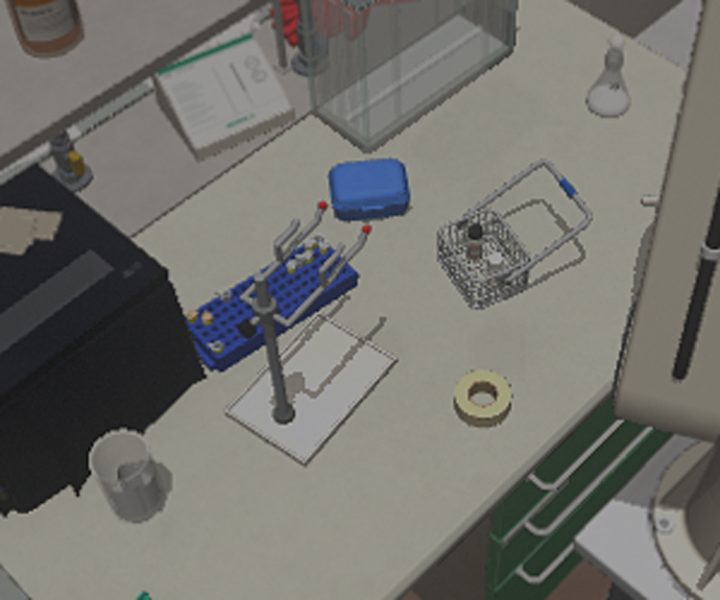

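View pics/b.png

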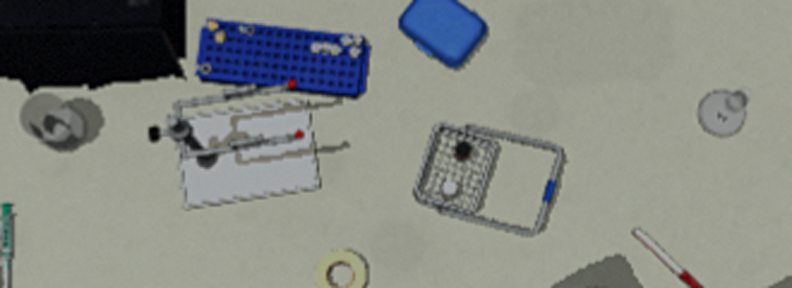

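Both pictures show the stand with its arms pointing towards world −y: red tips at top (272,215) and (275,236), scene (274,216) and (293,225). The basket stands about 230 mm in front of it, with its bail folded towards −y: blue sleeve at top (379,260), scene (376,208). I'll fit both poses to these points.

```bash
cat > h.py <<'E'
import numpy as np,cv2
from scipy.optimize import least_squares
from rig import r
C={n:r.get_calibration(n) for n in("scene","top")}
def proj(n,P):
    c=C[n];T=np.linalg.inv(c["pose"]);q=(T[:3,:3]@np.atleast_2d(P).T).T+T[:3,3];q=q*[1,-1,-1]
    return cv2.projectPoints(q,np.zeros(3),np.zeros(3),c["K"],np.array(c["distortion"]))[0][:,0]
def Rz(a):return np.array([[np.cos(a),-np.sin(a),0],[np.sin(a),np.cos(a),0],[0,0,1]])
def A(x,y):return (140+x/2.4,130+y/2.4)
def B(x,y):return (150+x/2.4,180+y/2.4)
def blob(im,kind,near,rad=14):
    hsv=cv2.cvtColor(im,cv2.COLOR_RGB2HSV).astype(int);h,s,v=hsv[...,0],hsv[...,1],hsv[...,2]
    m=(s>110)&(v>60)&(((h<8)|(h>172)) if kind=="red" else ((h>95)&(h<125)))
    yy,xx=np.nonzero(m);k=np.hypot(xx-near[0],yy-near[1])<rad
    return (xx[k].mean(),yy[k].mean()) if k.any() else None
E
python3 - <<'E'
from h import *
im={n:cv2.imread(f"pics/{n}0.png")[:,:,::-1].copy() for n in C}
red={"scene":[blob(im["scene"],"red",A(322,206),5),blob(im["scene"],"red",A(367,229),5)],"top":[blob(im["top"],"red",B(292,85),5),blob(im["top"],"red",B(300,134),5)]}
blue={"scene":blob(im["scene"],"blue",A(567,187),7),"top":blob(im["top"],"blue",B(550,191),7)}
print(red,blue)
# stand: x,y,yaw,H
# +x stand ~ +x world -> upper tip in top view
def fs(p,full=False):
    x,y,w,H,px=p
    L=[(32,-149,H+16),(-32,-149,H+16),(0,0,0),(0,0,290),(65,px,0),(-65,px,0),(-65,px+190,0)]
    P=np.array(L)@Rz(w).T+[x,y,0]
    o={"scene":red["scene"]+[A(283,414),A(262,278),None,A(397,358),None],"top":red["top"]+[B(207,160),B(152,133),B(308,97),B(320,188),B(187,208)]}
    o["scene"][4]=A(322,316);o["scene"][5]=A(397,358);o["scene"][6]=A(305,463)
    W=np.array([3,3,1,.5,1,1,1.])
    return np.concatenate([((proj(n,P)-np.array(o[n]))*(W[:,None] if not full else 1)).ravel() for n in o])
s=least_squares(fs,[400,150,.1,250,-130],loss="soft_l1");print("stand",s.x.round(3),s.cost);print(fs(s.x,1).reshape(-1,2).round(1).tolist())
def fb(p,full=False):
    x,y,w,b=p
    pt=lambda X,R:(X,-R*np.cos(b),48+R*np.sin(b))
    L=[pt(0,140),pt(58,138),pt(-58,138),(55,45,62),(-55,45,62),(55,-45,62),(-55,-45,62),(-55,-45,0)]
    P=np.array(L)@Rz(w).T+[x,y,0]
    os=[blue["scene"],A(545,162),A(590,215),None,None,None,None,None]
    ot=[blue["top"],B(563,150),B(541,234),B(438,125),B(415,197),B(497,142),B(474,212),None]
    W=[3,1,1,1,1,1,1,1];e=[]
    for n,o in(("scene",os),("top",ot)):
        q=proj(n,P)
        e+=[ (q[i]-np.array(o[i]))*(W[i] if not full else 1) for i in range(8) if o[i] is not None]
    return np.concatenate(e)
for w in(-.2,):
    s=least_squares(fb,[380,-80,w,.5],loss="soft_l1");print("basket",s.x.round(3),s.cost);print(fb(s.x,1).reshape(-1,2).round(1).tolist())
E
```

```text
{'scene': [(np.float64(274.0), np.float64(215.0)), (np.float64(292.0), np.float64(225.0))], 'top': [(np.float64(270.8888888888889), np.float64(214.66666666666666)), (np.float64(274.0), np.float64(235.71428571428572))]} {'scene': (np.float64(376.17391304347825), np.float64(207.8695652173913)), 'top': (np.float64(378.3103448275862), np.float64(259.2413793103448))}
stand [ 517.606  286.168    6.436  231.277 -156.911] 10.005360372795582
[[0.2, 0.1], [0.4, -0.0], [0.0, 1.8], [-2.0, -0.8], [-1.0, -1.6], [0.5, 0.0], [0.9, 0.1], [-0.1, -0.2], [-0.1, -0.1], [-1.7, -0.5], [5.9, -5.5], [-0.4, 0.2], [0.1, -0.4], [-0.7, -0.0]]
basket [ 4.94927e+02 -6.34960e+01 -2.89000e-01  3.77000e-01] 10.212481030247929
[[0.5, -0.1], [-0.6, -0.7], [0.5, 0.3], [0.2, 0.1], [-1.8, -0.5], [-2.3, -0.9], [-2.1, -2.0], [-2.0, -0.2], [-0.4, -1.5], [0.0, 1.3]]
```

```bash
cat >> h.py <<'E'
from scipy.spatial.transform import Rotation as Ro
ST=np.array([517.6,286.2,0]);SY=.153
BK=np.array([495.,-63.5,0]);BY=-.289
def ori(yaw,tilt=0):return Ro.from_euler("xyz",[np.pi,0,yaw])*Ro.from_rotvec([tilt,0,0])
def row(gp,yaw,tilt=0,g=-1,back=0,s=None):
    "grasp point world -> row, relative to measured pose"
    s=s or r.sense();R0=Ro.from_euler("xyz",s["tcp_rot"]);R1=ori(yaw,tilt)
    p=np.array(gp)+R1.apply([0,0,r.pinch_z-back])
    d=R0.inv().apply(p-s["eef_pos"])/250;w=(R0.inv()*R1).as_rotvec()/np.pi
    print([float(v) for v in np.r_[w,d].round(3)]+[g], "tcp",p.round(0))
def bar(b,R=140):return BK+Rz(BY)@np.array([0,-R*np.cos(b),48+R*np.sin(b)])
E
python3 -c "
from h import *
print(bar(.38))
row(bar(.38),BY,.785,0,90)
row(bar(.38),BY,.785,0,0)
"
```

```text
[ 457.94708213 -188.12132314   99.92886572]
[0.238, 0.094, 0.227, 1.164, -0.861, 0.324, 0] tcp [ 444. -236.  150.]
[0.238, 0.094, 0.227, 1.338, -1.046, 0.578, 0] tcp [ 462. -175.   87.]
```

>>> {"api": "carry_out", "payload": {
  "series": [
    [0.238,0.094,0.227,0.95,-0.7,0.26,0],
    [0.238,0.094,0.227,0.95,-0.7,0.26,0],
    [0.238,0.094,0.227,0.95,-0.7,0.26,0],
    [0.238,0.094,0.227,0.95,-0.7,0.26,0],
    [0.238,0.094,0.227,0.95,-0.7,0.26,0],
    [0.238,0.094,0.227,0.95,-0.7,0.26,0],
    [0.238,0.094,0.227,0.95,-0.7,0.26,0],
    [0.238,0.094,0.227,0.95,-0.7,0.26,0]
  ],
  "force": 20
}}

```text
clock: 1.9
eef_pos: [413.8, -296.9, 166.5]
tcp_rot: [-2.358, -0.001, -0.288]
contact_force: [-0.5, 0.0, 0.5]
opening: 0.498
grasp_force: 0.0
```

```bash
python3 -c "
from h import *
s=r.sense();print(s['clock'],s['qpos'].round(2),s['eef_pos'],s['tcp_rot'],s['opening'])
row(bar(.38),BY,.785,0,90)
row(bar(.38),BY,.785,0,0)
"
```

```text
1.9 [-1.    0.55  1.74  0.57  1.45  0.61] [ 413.78516932 -296.912216    166.47943581] [-2.35828410e+00 -1.22742161e-03 -2.87824277e-01] 0.49795924283895543
[0.001, -0.0, 0.001, 0.046, -0.143, 0.233, 0] tcp [ 444. -236.  150.]
[0.001, -0.0, 0.001, 0.046, -0.143, 0.593, 0] tcp [ 462. -175.   87.]
```

>>> {"api": "carry_out", "payload": {
  "series": [
    [0,0,0,0.046,-0.143,0.2,0],
    [0,0,0,0.046,-0.143,0.3,0],
    [0,0,0,0.046,-0.143,0.4,0],
    [0,0,0,0.046,-0.143,0.4,0]
  ]
}}

```text
clock: 2.4
eef_pos: [452.0, -206.4, 121.0]
tcp_rot: [-2.357, 0.0, -0.286]
contact_force: [0.8, 0.6, 0.2]
opening: 0.499
grasp_force: 0.0
```

```bash
python3 -c "
from h import *
a=r.grab_frame('scene');b=r.grab_frame('top')
q=proj('scene',bar(.38))[0];q2=proj('top',bar(.38))[0];print(q,q2,blob(a,'blue',q,9),blob(b,'blue',q2,9))
A1=cv2.resize(a[150:270,300:460],None,fx=4,fy=4)[:,:,::-1];B1=cv2.resize(b[200:320,300:460],None,fx=4,fy=4)[:,:,::-1]
cv2.imwrite('pics/c.png',cv2.resize(np.hstack([A1,B1]),(800,300),interpolation=cv2.INTER_AREA))
row(bar(.38),BY,.785,0,0)
"
```

```text
[376.67481804 207.72253324] [378.51974514 259.28918308] (np.float64(376.17391304347825), np.float64(207.8695652173913)) (np.float64(378.3103448275862), np.float64(259.2413793103448))
[0.0, -0.0, 0.001, -0.002, 0.003, 0.195, 0] tcp [ 462. -175.   87.]
```

View pics/c.png

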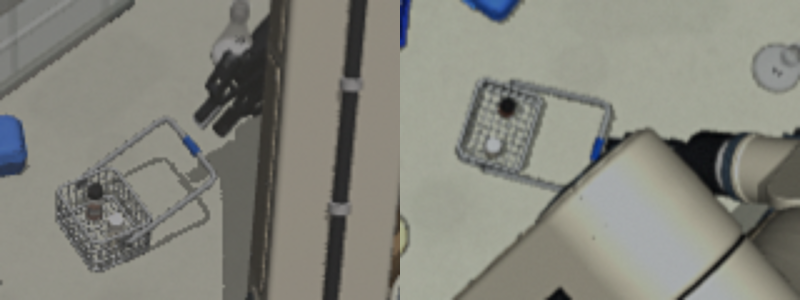

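The fingers stand just in front of the sleeve, one to pass above it and one below, with the tool in line with the bar. Next they go in until the bar lies between them.

>>> {"api": "carry_out", "payload": {
  "series": [
    [0,0,0,0,0,0.07,0],
    [0,0,0,0,0,0.14,0],
    [0,0,0,0,0,0.195,0],
    [0,0,0,0,0,0.195,0.35],
    [0,0,0,0,0,0.195,0.35],
    [0,0,0,0,0,0.195,0.35]
  ]
}}

```text
clock: 3.25
eef_pos: [462.1, -174.9, 86.7]
tcp_rot: [-2.356, -0.0, -0.289]
contact_force: [0.3, 0.6, 0.0]
opening: 0.325
grasp_force: 0.0
```

```bash
python3 -c "
from h import *
s=r.sense();print(s['contact_force'],s['opening'])
for b in (.5,.64,.78,.9,1.02,1.14,1.26,1.38): row(bar(b),BY,min(.785,1.571-b),.35,0,s)
"
```

```text
[0.32415773 0.57582176 0.01908704] 0.32481145154368873
[-0.0, -0.0, -0.0, -0.001, -0.061, -0.025, 0.35] tcp [ 464. -169.  102.]
[-0.0, -0.0, -0.0, -0.001, -0.138, -0.041, 0.35] tcp [ 467. -158.  118.]
[-0.0, -0.0, -0.0, -0.001, -0.216, -0.047, 0.35] tcp [ 470. -146.  133.]
[-0.036, -0.0, -0.0, -0.001, -0.275, -0.044, 0.35] tcp [ 474. -136.  143.]
[-0.075, -0.0, -0.0, -0.001, -0.332, -0.034, 0.35] tcp [ 477. -124.  151.]
[-0.113, -0.0, -0.0, -0.001, -0.388, -0.017, 0.35] tcp [ 481. -112.  158.]
[-0.151, -0.0, -0.0, -0.001, -0.441, 0.006, 0.35] tcp [484. -99. 163.]
[-0.189, -0.0, -0.0, -0.001, -0.491, 0.036, 0.35] tcp [488. -86. 167.]
```

>>> {"api": "carry_out", "payload": {
  "series": [
    [0,0,0,0,-0.06,-0.025,0.35],
    [0,0,0,0,-0.138,-0.041,0.35],
    [0,0,0,0,-0.216,-0.047,0.35],
    [-0.036,0,0,0,-0.275,-0.044,0.35],
    [-0.075,0,0,0,-0.332,-0.034,0.35],
    [-0.113,0,0,0,-0.388,-0.017,0.35],
    [-0.151,0,0,0,-0.441,0.006,0.35],
    [-0.189,0,0,0,-0.491,0.036,0.35]
  ]
}}

```text
clock: 4.25
eef_pos: [488.8, -84.1, 168.7]
tcp_rot: [-2.953, -0.003, -0.29]
contact_force: [-0.7, -0.5, -0.5]
opening: 0.324
grasp_force: 0.2
```

```bash
python3 -c "
from h import *
s=r.sense();print(s['contact_force'],s['opening'])
for b in (1.44,1.5,1.56,1.6): row(bar(b),BY,1.571-b,.35,0,s)
a=r.grab_frame('scene');b=r.grab_frame('top')
A1=cv2.resize(a[150:270,300:460],None,fx=4,fy=4)[:,:,::-1];B1=cv2.resize(b[200:320,300:460],None,fx=4,fy=4)[:,:,::-1]
cv2.imwrite('pics/d.png',cv2.resize(np.hstack([A1,B1]),(800,300),interpolation=cv2.INTER_AREA))
"
```

```text
[-0.68600944 -0.47425979 -0.45115794] 0.3239108071395349
[-0.018, -0.001, -0.0, 0.0, -0.022, 0.006, 0.35] tcp [490. -79. 168.]
[-0.038, -0.001, -0.0, 0.0, -0.051, 0.009, 0.35] tcp [493. -72. 169.]
[-0.057, -0.001, -0.0, 0.0, -0.08, 0.013, 0.35] tcp [495. -65. 169.]
[-0.069, -0.001, -0.0, 0.0, -0.099, 0.017, 0.35] tcp [496. -60. 169.]
```

View pics/d.png

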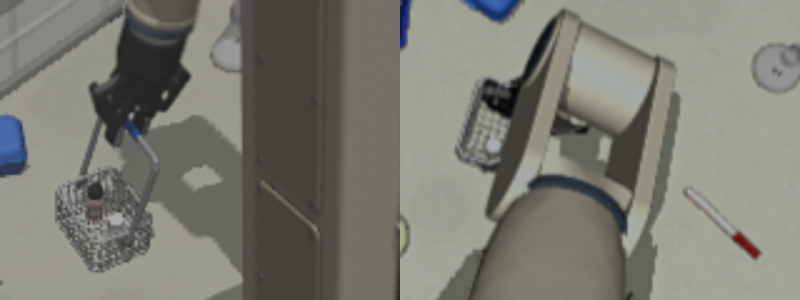

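The bail has swung up with the fingers (sleeve at c. (132,128) in the left crop), and the basket has not moved. I'll finish the arc, hold a moment, then grip.

>>> {"api": "carry_out", "payload": {
  "series": [
    [-0.02,0,0,0,-0.022,0.006,0.35],
    [-0.04,0,0,0,-0.051,0.009,0.35],
    [-0.06,0,0,0,-0.09,0.013,0.35],
    [-0.06,0,0,0,-0.095,0.014,0.35],
    [-0.06,0,0,0,-0.095,0.014,0.35],
    [-0.06,0,0,0,-0.095,0.014,0.35],
    [-0.06,0,0,0,-0.095,0.014,0.35]
  ]
}}

```text
clock: 5.22
eef_pos: [495.1, -62.7, 167.9]
tcp_rot: [-3.138, 0.001, -0.29]
contact_force: [-0.4, -0.0, 0.1]
opening: 0.323
grasp_force: 0.0
```

>>> {"api": "carry_out", "payload": {
  "series": [
    [0,0,0,0,0,0,0.6],
    [0,0,0,0,0,0,0.75],
    [0,0,0,0,0,0,1],
    [0,0,0,0,0,0,1],
    [0,0,0,0,0,0,1],
    [0,0,0,0,0,0,1]
  ],
  "force": 40
}}

```text
clock: 5.98
eef_pos: [495.4, -62.2, 168.1]
tcp_rot: [-3.138, 0.0, -0.289]
contact_force: [-0.1, -0.7, 2.2]
opening: 0.124
grasp_force: 39.0
```

```bash
python3 -c "
from h import *
s=r.sense();print(s)
a=r.grab_frame('scene')
cv2.imwrite('pics/e.png',cv2.resize(a[130:290,230:460],None,fx=3,fy=3,interpolation=2)[:,:,::-1])
def sp(y,z): return ST+Rz(SY)@np.array([0,y,z])
gp=s['eef_pos']+[0,0,r.pinch_z]
row(gp+[0,0,110],BY,0,1,0,s)
for y in(-260,-122): row(sp(y,gp[2]+110),SY,0,1,0,s)
"
```

```text
{'clock': 5.975, 'qpos': array([-0.13028282,  0.23403059,  1.95953283,  0.00442293,  0.94757945,
        1.72701068]), 'qvel': array([ 2.01994942e-03, -1.17816862e-03,  4.00578137e-04,  4.33832501e-04,
        6.43629328e-05, -9.89235978e-04]), 'joint_efforts': array([  0.45647065, -45.83406687, -28.7779963 ,   0.09877757,
        -0.15418698,  -0.17642898]), 'eef_pos': array([495.40333295, -62.15609056, 168.0801801 ]), 'tcp_rot': array([-3.13797455e+00,  1.19211959e-04, -2.89077595e-01]), 'contact_force': array([-0.08586595, -0.68549517,  2.1713005 ]), 'wrist_torque': array([-0.13613232,  0.125762  , -0.1502128 ]), 'grasp_force': 38.97425293922424, 'opening': 0.12381586655099945}
[-0.001, 0.0, -0.0, -0.0, -0.002, -0.44, 1] tcp [495. -62. 278.]
[-0.001, -0.0, -0.141, 0.133, -0.422, -0.438, 1] tcp [557.  29. 278.]
[-0.001, -0.0, -0.141, -0.103, -0.921, -0.437, 1] tcp [536. 166. 278.]
```

View pics/e.png

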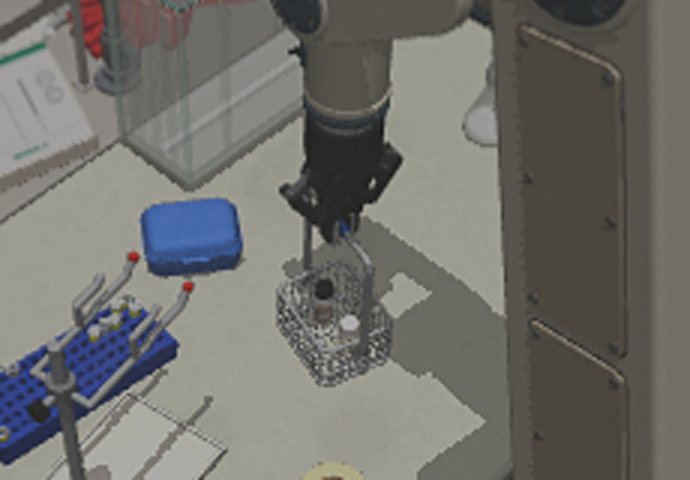

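The bail stands upright, gripped at the sleeve, and the basket is unmoved. I'll lift it and check the weight.

>>> {"api": "carry_out", "payload": {
  "series": [
    [0,0,0,0,0,-0.02,1],
    [0,0,0,0,0,-0.06,1],
    [0,0,0,0,0,-0.13,1],
    [0,0,0,0,0,-0.22,1],
    [0,0,0,0,0,-0.31,1],
    [0,0,0,0,0,-0.38,1],
    [0,0,0,0,0,-0.42,1],
    [0,0,0,0,0,-0.44,1]
  ]
}}

```text
clock: 7.02
eef_pos: [495.2, -62.5, 278.4]
tcp_rot: [-3.138, 0.0, -0.289]
contact_force: [0.6, 0.0, -6.8]
opening: 0.128
grasp_force: 39.1
```

>>> {"api": "carry_out", "payload": {
  "series": [
    [0,0,-0.01,0.01,-0.03,0,1],
    [0,0,-0.035,0.03,-0.09,0,1],
    [0,0,-0.06,0.055,-0.17,0,1],
    [0,0,-0.085,0.08,-0.25,0,1],
    [0,0,-0.11,0.1,-0.33,0,1],
    [0,0,-0.13,0.12,-0.39,0,1],
    [0,0,-0.141,0.133,-0.42,0,1],
    [0,0,-0.141,0.133,-0.42,0,1]
  ]
}}

```text
clock: 8.02
eef_pos: [557.1, 29.0, 277.8]
tcp_rot: [-3.138, -0.0, 0.155]
contact_force: [0.0, -0.7, -5.5]
opening: 0.126
grasp_force: 39.0
```

```bash
python3 -c "
from h import *
s=r.sense();print(s['eef_pos'],s['tcp_rot'],s['contact_force'],s['opening'])
a=r.grab_frame('scene');b=r.grab_frame('top')
for H in (225,231,240):
  P=ST+np.array([(32,-149,H+16),(-32,-149,H+16)])@Rz(SY).T
  for n,i in(('scene',a),('top',b)):
    q=proj(n,P);print(H,n,q.round(1).tolist(),[blob(i,'red',k,6) for k in q])
A1=cv2.resize(a[150:310,200:400],None,fx=4,fy=4)[:,:,::-1];B1=cv2.resize(b[170:330,220:420],None,fx=4,fy=4)[:,:,::-1]
cv2.imwrite('pics/f.png',cv2.resize(np.hstack([A1,B1]),(800,320),interpolation=cv2.INTER_AREA))
"
```

```text
[557.08463571  28.97393882 277.76983985] [-3.13819013e+00 -4.07256484e-04  1.54638904e-01] [ 0.01884135 -0.71448401 -5.50894777] 0.1261660763681342
225 scene [[274.4, 216.5], [292.5, 226.4]] [(np.float64(274.0), np.float64(215.0)), (np.float64(292.0), np.float64(225.0))]
225 top [[271.0, 214.9], [274.0, 235.9]] [(np.float64(270.8888888888889), np.float64(214.66666666666666)), (np.float64(274.0), np.float64(235.71428571428572))]
231 scene [[274.2, 215.1], [292.4, 225.0]] [(np.float64(274.0), np.float64(215.0)), (np.float64(292.0), np.float64(225.0))]
231 top [[270.8, 214.5], [273.9, 235.6]] [(np.float64(270.8888888888889), np.float64(214.66666666666666)), (np.float64(274.0), np.float64(235.71428571428572))]
240 scene [[274.0, 213.0], [292.3, 222.9]] [(np.float64(274.0), np.float64(215.0)), (np.float64(292.0), np.float64(225.0))]
240 top [[270.5, 213.8], [273.6, 235.0]] [(np.float64(270.8888888888889), np.float64(214.66666666666666)), (np.float64(274.0), np.float64(235.71428571428572))]
```

View pics/f.png

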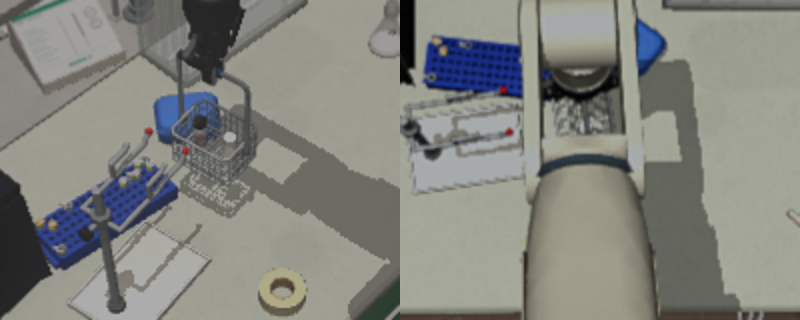

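The basket hangs level in the hand in front of the hook, with the loop facing the red tips (tips in the left crop at (149,131) and (185,152)). The image estimate of the hook height, 231 mm, still fits.

```bash
cat >> h.py <<'E'
def sp(x,y,z): return ST+Rz(SY)@np.array([x,y,z])
def loc():
    s=r.sense();p=Rz(-SY)@(s["eef_pos"]-ST);p[2]+=r.pinch_z;return p
E
python3 -c "
from h import *
print(loc())
row(sp(0,-122,297),SY,0,1)
row(sp(0,-122,247),SY,0,1)
"
```

```text
[  -0.71500184 -260.82969895  296.73805644]
[-0.001, -0.0, 0.0, 0.003, -0.555, 0.001, 1] tcp [536. 166. 278.]
[-0.001, -0.0, 0.0, 0.003, -0.555, 0.201, 1] tcp [536. 166. 228.]
```

>>> {"api": "carry_out", "payload": {
  "series": [
    [0,0,0,0,-0.04,0,1],
    [0,0,0,0,-0.12,0,1],
    [0,0,0,0,-0.22,0,1],
    [0,0,0,0,-0.33,0,1],
    [0,0,0,0,-0.43,0,1],
    [0,0,0,0.002,-0.51,0,1],
    [0,0,0,0.003,-0.545,0,1],
    [0,0,0,0.003,-0.555,0,1]
  ]
}}

```text
clock: 9.12
eef_pos: [536.5, 166.2, 278.8]
tcp_rot: [-3.138, -0.001, 0.155]
contact_force: [-0.5, -0.0, -5.9]
opening: 0.124
grasp_force: 39.0
```

>>> {"api": "carry_out", "payload": {
  "series": [
    [0,0,0,0,0,0.03,1],
    [0,0,0,0,0,0.07,1],
    [0,0,0,0,0,0.11,1],
    [0,0,0,0,0,0.14,1],
    [0,0,0,0,0,0.16,1],
    [0,0,0,0,0,0.17,1],
    [0,0,0,0,0,0.18,1],
    [0,0,0,0,0,0.18,1]
  ]
}}

```text
clock: 10.12
eef_pos: [536.6, 166.0, 233.9]
tcp_rot: [-3.138, -0.001, 0.154]
contact_force: [0.0, 0.2, -4.5]
opening: 0.122
grasp_force: 39.1
```

```bash
python3 -c "
from h import *
print(loc(),r.sense()['contact_force'])
a=r.grab_frame('scene')
cv2.imwrite('pics/g.png',cv2.resize(a[170:310,200:380],None,fx=4,fy=4,interpolation=2)[:,:,::-1])
print([r.sense()['contact_force'].round(2) for _ in range(2)])
"
```

```text
[   0.45165916 -121.66224847  252.55862386] [ 0.02945085  0.17492861 -4.50203018]
[array([-0.34, -0.43, -4.86]), array([-0.34, -0.43, -4.86])]
```

View pics/g.png

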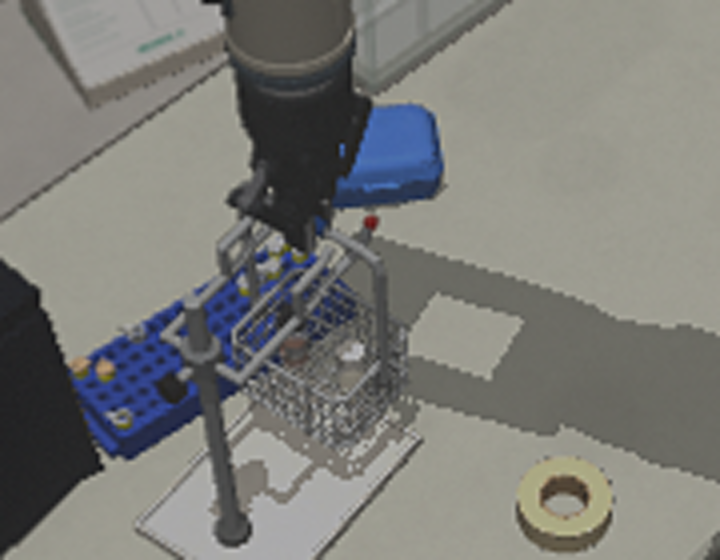

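The bar is over the level part, behind the red noses and clear in front of the lips, and the arms pass through the loop. Now I'll lower it in small steps and feel for contact.

>>> {"api": "carry_out", "payload": {
  "series": [
    [0,0,0,0,0,0.008,1],
    [0,0,0,0,0,0.016,1],
    [0,0,0,0,0,0.024,1],
    [0,0,0,0,0,0.032,1],
    [0,0,0,0,0,0.036,1],
    [0,0,0,0,0,0.036,1],
    [0,0,0,0,0,0.036,1]
  ]
}}

```text
clock: 11.05
eef_pos: [536.6, 166.0, 224.9]
tcp_rot: [-3.138, -0.001, 0.154]
contact_force: [0.1, -0.2, -5.4]
opening: 0.123
grasp_force: 39.1
```

>>> {"api": "carry_out", "payload": {
  "series": [
    [0,0,0,0,0,0.004,1],
    [0,0,0,0,0,0.008,1],
    [0,0,0,0,0,0.012,1],
    [0,0,0,0,0,0.012,1],
    [0,0,0,0,0,0.012,1]
  ]
}}

```text
clock: 11.68
eef_pos: [536.6, 166.0, 221.9]
tcp_rot: [-3.138, -0.001, 0.154]
contact_force: [0.6, 0.7, -4.8]
opening: 0.127
grasp_force: 39.1
```

>>> {"api": "carry_out", "payload": {
  "series": [
    [0,0,0,0,0,0.004,1],
    [0,0,0,0,0,0.008,1],
    [0,0,0,0,0,0.012,1],
    [0,0,0,0,0,0.012,1],
    [0,0,0,0,0,0.012,1]
  ]
}}

```text
clock: 12.3
eef_pos: [536.7, 166.1, 219.1]
tcp_rot: [-3.138, -0.002, 0.154]
contact_force: [-1.6, -0.9, 1.0]
opening: 0.125
grasp_force: 39.5
```

The stand now takes about 6 N, so the bar rests on the arms. I'll hold briefly, then loosen.

>>> {"api": "carry_out", "payload": {
  "series": [
    [0,0,0,0,0,0,1],
    [0,0,0,0,0,0,1],
    [0,0,0,0,0,0,0.6],
    [0,0,0,0,0,0,0.5],
    [0,0,0,0,0,0,0.5],
    [0,0,0,0,0,0,0.5]
  ],
  "force": 20
}}

```text
clock: 13.05
eef_pos: [536.6, 166.1, 218.8]
tcp_rot: [-3.138, -0.001, 0.154]
contact_force: [-0.4, 0.0, -0.9]
opening: 0.251
grasp_force: 0.0
```

```bash
python3 -c "
from h import *
s=r.sense();print(loc(),s['contact_force'],s['opening'],s['wrist_torque'])
row(sp(0,-76,loc()[2]),SY,0,.5)
a=r.grab_frame('scene')
cv2.imwrite('pics/i.png',cv2.resize(a[170:310,200:380],None,fx=4,fy=4,interpolation=2)[:,:,::-1])
"
```

```text
[   0.47288751 -121.63427812  237.54758729] [-0.35552189  0.01071265 -0.89788057] 0.251383381898635 [-0.00382925  0.00113857  0.01612606]
[-0.001, -0.0, 0.0, -0.002, -0.183, 0.001, 0.5] tcp [529. 211. 219.]
```

View pics/i.png

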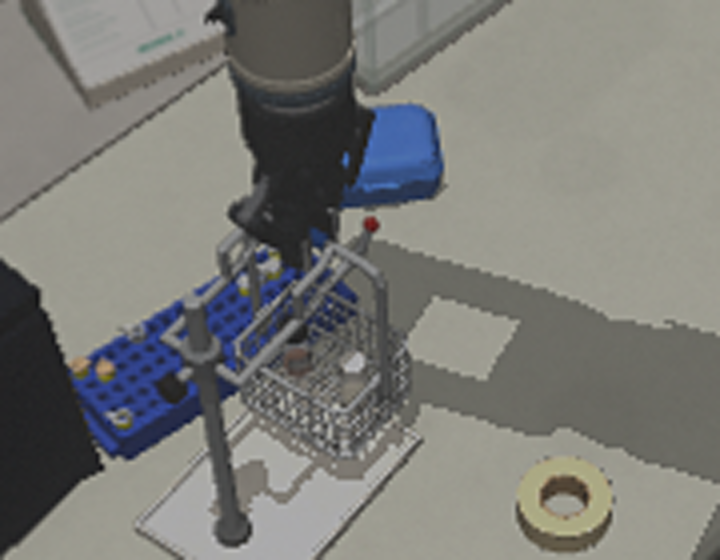

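Bar lying on both arms, basket hanging upright, fingers loose. I'll draw it in slowly towards the post.

>>> {"api": "carry_out", "payload": {
  "series": [
    [0,0,0,0,-0.014,0,0.5],
    [0,0,0,0,-0.03,0,0.5],
    [0,0,0,0,-0.046,0,0.5],
    [0,0,0,0,-0.062,0,0.5],
    [0,0,0,-0.001,-0.078,0,0.5],
    [0,0,0,-0.002,-0.094,0,0.5],
    [0,0,0,-0.002,-0.11,0,0.5],
    [0,0,0,-0.002,-0.126,0,0.5]
  ]
}}

```text
clock: 14.1
eef_pos: [531.1, 197.4, 218.9]
tcp_rot: [-3.138, -0.001, 0.154]
contact_force: [1.0, -3.0, 1.1]
opening: 0.249
grasp_force: 1.5
```

>>> {"api": "carry_out", "payload": {
  "series": [
    [0,0,0,0,-0.012,0,0.5],
    [0,0,0,0,-0.024,0,0.5],
    [0,0,0,0,-0.036,0,0.5],
    [0,0,0,0,-0.044,0,0.5],
    [0,0,0,0,-0.044,0,0.5]
  ]
}}

```text
clock: 14.72
eef_pos: [529.5, 208.2, 219.0]
tcp_rot: [-3.138, -0.001, 0.154]
contact_force: [-0.3, 0.4, 0.3]
opening: 0.248
grasp_force: 0.0
```

```bash
python3 -c "
from h import *
s=r.sense();print(loc(),Rz(-SY)@s['contact_force'],s['opening'],s['clock'])
"
```

```text
[-1.33255447e-01 -7.89024924e+01  2.37682495e+02] [-0.25205182  0.43768197  0.26612125] 0.24761513041352973 14.725
```

>>> {"api": "carry_out", "payload": {
  "series": [
    [0,0,0,0,-0.006,0,0.5],
    [0,0,0,0,-0.012,0,0.5],
    [0,0,0,0,-0.018,0,0.5],
    [0,0,0,0,-0.018,0,0.5],
    [0,0,0,0,-0.018,0,0.5]
  ]
}}

```text
clock: 15.35
eef_pos: [528.9, 212.5, 219.0]
tcp_rot: [-3.138, -0.001, 0.154]
contact_force: [0.1, -0.2, -0.4]
opening: 0.252
grasp_force: 0.1
```

```bash
python3 -c "
from h import *
s=r.sense();print(loc(),Rz(-SY)@s['contact_force'],s['opening'],s['clock'])
a=r.grab_frame('scene');b=r.grab_frame('top')
q=[proj('scene',sp(0,y,z))[0].round(1) for y,z in((-75,232),(-83,238))];print(q,blob(a,'blue',q[0],5))
A1=cv2.resize(a[190:290,210:350],None,fx=5.7,fy=5.7,interpolation=2)[:,:,::-1]
cv2.imwrite('pics/j.png',A1)
"
```

```text
[-5.25361841e-02 -7.45977792e+01  2.37737891e+02] [ 0.04652419 -0.1621301  -0.35467511] 0.251531865989606 15.35
[array([267.1, 240.4]), array([268.8, 237.2])] (np.float64(269.09375), np.float64(241.0))
```

View pics/j.png

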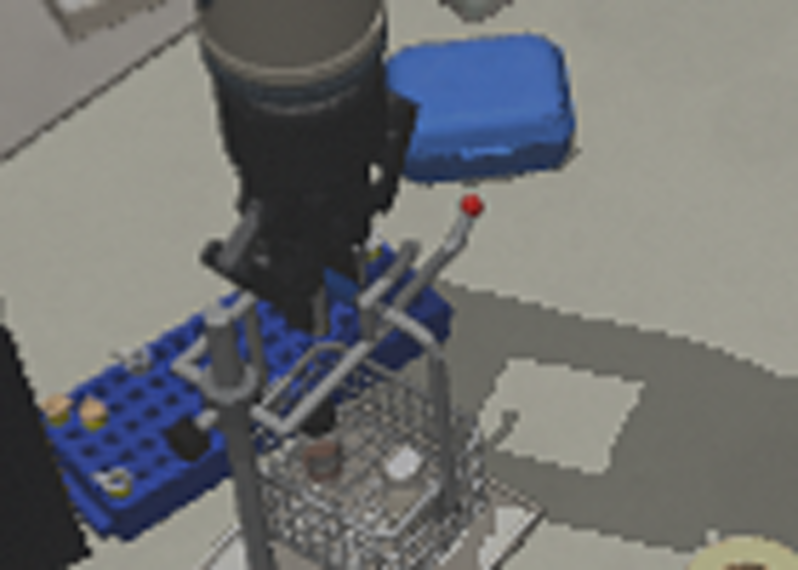

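The bar appears to lie under the lip at the stop. I'll press a little further to feel for the stop.

>>> {"api": "carry_out", "payload": {
  "series": [
    [0,0,0,0,-0.005,0,0.5],
    [0,0,0,0,-0.01,0,0.5],
    [0,0,0,0,-0.014,0,0.5],
    [0,0,0,0,-0.014,0,0.5]
  ]
}}

```text
clock: 15.95
eef_pos: [528.3, 216.0, 219.0]
tcp_rot: [-3.138, -0.001, 0.154]
contact_force: [0.8, -2.0, -0.3]
opening: 0.253
grasp_force: 1.2
```

```bash
python3 -c "
from h import *
s=r.sense();print(loc(),Rz(-SY)@s['contact_force'],s['opening'],s['grasp_force'])
"
```

```text
[-9.51294507e-02 -7.09996314e+01  2.37722376e+02] [ 0.51336389 -2.1028761  -0.34474436] 0.253408750337312 1.1816484108567238
```

>>> {"api": "carry_out", "payload": {
  "series": [
    [0,0,0,0,0.016,0,0.5],
    [0,0,0,0,0.018,0,0.25],
    [0,0,0,0,0.018,0,0.25],
    [0,0,0,0,0.018,0,0.25],
    [0,0,0,0,0.018,-0.05,0.25],
    [0,0,0,0,0.018,-0.15,0.25],
    [0,0,0,0,0.018,-0.3,0.25],
    [0,0,0,0,0.018,-0.5,0.25]
  ]
}}

```text
clock: 16.95
eef_pos: [528.4, 210.8, 345.3]
tcp_rot: [-3.138, -0.0, 0.154]
contact_force: [1.3, 0.6, -0.2]
opening: 0.374
grasp_force: 0.0
```

>>> {"api": "carry_out", "payload": {
  "series": [
    [0,0,0,0,0.2,-0.1,0],
    [0,0,0,0,0.45,-0.15,0],
    [0,0,0,0,0.7,-0.15,0],
    [0,0,0,0,0.9,-0.15,0],
    [0,0,0,0,0.9,-0.15,0],
    [0,0,0,0,0.9,-0.15,0]
  ]
}}

```text
clock: 17.7
eef_pos: [563.4, -11.4, 381.4]
tcp_rot: [-3.138, -0.002, 0.153]
contact_force: [-0.3, -0.4, -0.4]
opening: 0.502
grasp_force: 0.0
```

```bash
python3 -c "
from h import *
s=r.sense();print(s['eef_pos'],s['contact_force'],s['clock'])
I={n:r.grab_frame(n) for n in C}
B={}
for n in C:
  q=proj(n,sp(0,-75,233))[0];B[n]=blob(I[n],'blue',q,6);print(n,q,B[n])
f=least_squares(lambda p:np.concatenate([proj(n,sp(*p))[0]-B[n] for n in C if B[n]]),[0,-75,233]);print(f.x,f.cost)
A1=cv2.resize(I['scene'][190:290,210:350],None,fx=4,fy=4,interpolation=2)[:,:,::-1]
B1=cv2.resize(I['top'][190:290,210:310],None,fx=4,fy=4,interpolation=2)[:,:,::-1]
cv2.imwrite('pics/k.png',cv2.resize(np.hstack([A1,B1]),(800,333),interpolation=cv2.INTER_AREA))
"
```

```text
[563.35768533 -11.3912415  381.35360106] [-0.31866007 -0.44803618 -0.3560473 ] 17.7
scene [267.07800893 240.17787847] (np.float64(267.375), np.float64(241.13888888888889))
top [247.91373935 229.71271075] (np.float64(248.91666666666666), np.float64(229.25))
[  2.28811065 -77.50341691 224.69327423] 0.020088714185460974
```

View pics/k.png

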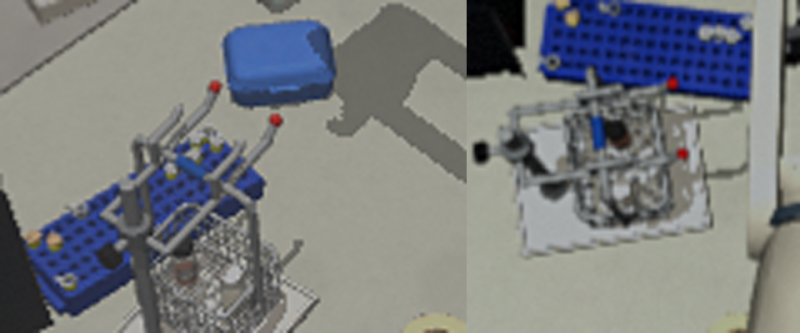

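The bar sits in both notches (fit: y −77, x +2, z lower than the level tops), and the basket hangs upright with its vials inside. I'll let it settle and hand in.

>>> {"api": "carry_out", "payload": {
  "series": [
    [0,0,0,0,0,0,0],
    [0,0,0,0,0,0,0],
    [0,0,0,0,0,0,0],
    [0,0,0,0,0,0,0],
    [0,0,0,0,0,0,0],
    [0,0,0,0,0,0,0],
    [0,0,0,0,0,0,0],
    [0,0,0,0,0,0,0]
  ]
}}

```text
clock: 18.8
eef_pos: [563.4, -11.5, 380.8]
tcp_rot: [-3.138, -0.001, 0.154]
contact_force: [0.1, -0.2, -0.5]
opening: 0.5
grasp_force: 0.0
```

```bash
python3 -c "
from h import *
I=[r.grab_frame('scene') for _ in range(4)]
print([int(np.abs(i.astype(int)-I[0])[200:300,220:300].max()) for i in I], blob(I[3],'blue',(267,241),6))
print(r.sign_off())
"
```

```text
[0, 3, 4, 4] (np.float64(267.02666666666664), np.float64(241.54666666666665))
the job is handed in; nothing more can be done
None
```

The basket hangs at rest by its bail in both hook notches, upright with both vials inside and the gripper clear of it; I handed the job in at about 19 s, and no verdict came back.

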